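Index the glass turntable on by one hole

ROBOT

A 7-joint arm with a two-finger parallel gripper is mounted at the origin on the work surface. World frame = base frame: x ahead of the robot, y to its left, z up, the work surface at z = 0. Lengths are in mm, angles in rad, forces in N, time in s.
With the tool pointing down it reaches from about 400 to 875 mm from the base axis. Payload 4.4 kg.
Tool frame: the origin (TCP) lies midway between the tips of the shut fingers; the grasp point (between the pads) lies ctrl.grip_depth behind it (ctrl.grip_depth is the distance from the TCP to the grasp point, in mm); z points along the fingers, y is the line along which they close (so a half turn about z gives the same grasp; the last joint's range is limited). The gripper opens to 85 mm and grips with 20 to 120 N. Pads are 22 mm wide; open, the fingers measure 114 mm over their backs; the gripper's body (76 mm by 85 mm) begins 54 mm behind the grasp point. The pads swing forward as they close: fully open they stand 13 mm farther back than shut.
Start: joints at [-1.382, 0.628, 0.038, 1.517, -0.027, 0.996, -0.02], TCP at [163.809, 629.035, 231.313] pointing down, gripper open.
Joint ranges: [-3.06, 3.06], [-0.37, 2.12], [-1.25, 1.32], [0.18, 2.47], [-1.1, 4.24], [0.23, 1.98], [-2.94, 2.94]. Speed limits (rad/s): [2.57, 2.57, 3.14, 3.14, 3.14, 3.14, 3.14].

INTERFACE

Orientations are given as [roll, pitch, yaw] about the fixed x, y, z axes, in that order (R = Rz(yaw) Ry(pitch) Rx(roll)).
In Python, from cell import ctrl gives the robot as it stands.
- The arm moves only by the tool carry_out, never from a script. Its argument "deltas" is one flat list of numbers, 7 for each row, row after row: the turn, a rotation vector about the tool's x, y, z in degrees, then the shift along the tool's x, y, z in m, then the closure, from -1 (fully open) to 1 (shut). In form: [wx, wy, wz, dx, dy, dz, claw, wx, wy, wz, dx, dy, dz, claw, ...]. A call has 1 to 12 rows; each row shifts and turns the commanded pose from where the row before left it, along the tool's axes as they then stand; what a row does not reach is not made up. A row lasts 1/8 s, in which the tool goes at most 62.5 mm and 10.7 degrees, less where a joint would pass 70% of its speed; a pose out of reach is approached as far as the arm can. A call with a gripper value outside its range is refused whole. The fingers move at their own pace and stop on an object; the grip force is fixed at half the most. Time passes only in rows, so rows that do not move let the fingers close. It gives the time, the measured TCP pose, the force, the opening and the grip force at its end, in the units of the state.
- ctrl.read_state(): the state, without advancing time (a new reading comes with each control period).
- ctrl.get_image(name): name is "scene" or "top" or "wrist"; returns the picture (480x640x3 uint8, red, green, blue); there is no depth.
- ctrl.calibration(name): a dict with "mtx" (3x3 intrinsics, pixels), "R" (3x3) and "t" (3): a world point X has camera coordinates R X + t. Camera axes: x right, y down, z forward; pixel columns grow to the right and rows downward; lengths in mm; the calibration is good to about 2 mm. A picture is of the moment at which its call begins: read the wrist's pose just before it. calibration takes no time and is no camera call; for the wrist camera it gives the pose at the moment of the call.
- ctrl.finish_job(): hands the job in; it is judged then, once.
The state is a dict: "clock": time; "qpos": joint angles; "qd": joint speeds; "tau": joint torques, N m; "eef_pos": TCP position; "tool_rot": TCP orientation; "force": force on the tool from outside, world axes, zero at the start; "torque": the same for the moment, N m; "width": finger opening in mm; "gripper_force": force on a finger pad.
Only numpy, scipy, OpenCV 4.12 (cv2) and the standard library are available. Lean on these libraries where they do the work, as an engineer would, in place of code of your own. Each camera call takes 0.05 s, during which the arm holds its last target. There are 200 camera calls.

TASK

Move the glass turntable on by one station: draw the spring index pin by its black knob, swing the arm anticlockwise (seen from above) and let the pin drop fully home in the next hole along, then let go of it. Feel for the hole gently and never force the pin against the plate or the side of a hole. Keep the amber globe standing upright in the middle of the turntable and leave everything else on the bench where it is.

Things in the scene. Friction and masses are not known exactly. Their poses are not given: they have to be found in the camera images.
- turntable_axis (a point): Point on the turntable's vertical axis, at the height of its rubber top (60 mm above the bench). The turntable is a steel disc 180 mm across. The point's x axis points from the axis to the index pin and turns with it.
- index_base: Round green foot under the turntable, fixed to the bench, 304 mm across, 30 mm high; origin: on the turntable's axis, at bench level. On its side away from the arm stands a steel post 165 mm high with a pointer, 158 mm from the axis. On it, under the arm, lies an aluminium plate with 12 mm holes (1 mm clear all round; pin enters 8 to 9 mm) on the pin's circle of radius 125 mm.
- plate_start (a point): Point on the plate's top face, 42 mm above the bench, at the hole where the pin starts. The plate's first part, up to at most 0.39 rad on, is 1 mm higher than the rest. The rest is clamped at a different angle each time: the next hole lies 0.69 to 0.99 rad (40 to 56 degrees) anticlockwise of here. Its place is not measured: look or feel for it. The hole 0.70 rad beyond it is not wanted.
- index_pin: Index pin and knob at the end of the grey arm (24 mm wide, top 58 mm above the bench, collar 62 mm). Origin: middle of the round black knob (28 mm across, 28 mm high, red dot on top; grip it there), 125 mm from the turntable's axis, 88 mm above the bench with the pin home; rises as it is drawn. Pin: 10 mm across with a half-ball tip, 55 mm under the origin.
- draw_knob (a joint): How far the pin is drawn up, in m: 0 fully home in a hole, 0.007 to 0.009 with its tip resting on the plate, 0.022 at most. A spring pushes it down with 4.4 N when home and 0.2 N more for each mm drawn; weight 0.9 N. Clear of the hole from 0.010 on. Let go of, it springs down by itself, and drops home when it stands over a hole.
- turntable (a joint): Angle of the turntable in rad, growing anticlockwise seen from above; 0: pin in the hole where it starts. It turns stiffly (about 1 N at the knob) and stays where it is left. With the pin sprung onto the plate the arm slides round with 3 to 9 N at the knob, and is stopped dead when the pin drops into a hole. More than 30 N on the pin is forcing it.
- globe: Amber glass globe with coloured glass dabs, 93 mm across, 100 mm high, standing loose in the middle of the turntable. Origin: centre of its flat underside (60 mm across); z up.
- frit_jar: Green glass jar with white lid, 56 mm across, 80 mm high; origin under its centre. Leave alone.
- tweezers: Steel tweezers lying flat, about 185 mm long along their x, 12 mm high; origin under the middle. Leave alone.
- graphite_pad: Dark graphite pad 70 x 50 x 12 mm with a wooden handle, 165 mm long along its x; lies flat. Leave alone.
- cork_ring: Cork ring 64 mm across, 20 mm high, lying flat; origin under its centre. Leave alone.
- torch: Yellow gas torch standing on a black rubber foot 90 mm across, 220 mm high; origin under the foot. Leave alone.
- brush_pot: Blue ceramic cup 72 mm across, 90 mm high; origin under its centre. Leave alone.
- brush: Hand brush lying along its x; origin under the middle. Leave alone.
- glass_bowl: Amber glass bowl 120 mm across, 55 mm high; origin under its centre. Leave alone.
Mind the look-alikes: they are no part of the job. Leave any turquoise or yellow look-alike of the globe alone.

How it is judged (in metres and radians):
On the way, in this order (a step that is already met when the one before it is completed fails the run):
1. the pin is drawn clear of its first hole (value of joint draw_knob above 0.009 m and value of joint turntable below 0.15 rad), for 0.1 s.
2. the arm is swung anticlockwise, off the first hole (value of joint turntable above 0.25 rad), for 0.1 s.
At the end, for the whole second after the job is handed in: The pin is fully home (within 2 mm) in the next hole along, so the turntable stands still between 0.65 and 1.04 rad, and the globe stands upright (within 0.15 rad) in the middle of the turntable (within 15 mm of its axis) (value of joint draw_knob below 0.002 m and value of joint turntable between 0.65 and 1.04 rad and not (velocity of joint turntable above 0.02 rad/s) and not (velocity of joint turntable below -0.02 rad/s) and angle between globe's own z axis and vertical below 0.15 rad and distance between globe and turntable_axis below 0.015 m); the robot touches nothing.
It fails at once if the index pin is forced: more than 30 N on it (contact force between index_pin and anything else above 30 N).
It fails at once if the globe is tipped or pushed off the middle (angle between globe's own z axis and vertical above 0.3 rad or distance between globe and turntable_axis above 0.03 m).
It fails at once if something else on the bench is moved by more than 30 mm (distance of any of frit_jar, tweezers, graphite_pad, cork_ring, torch, brush_pot, brush, glass_bowl from where it was at the start of the episode above 0.03 m).
It also fails if it takes over 70 s, if anything falls off the work surface, if the arm or the gripper's body presses on something with over 40 N, if the wrist force passes 120 N, or if a joint passes its speed limit or range.

## Working session

There is one attempt and no reset: what is moved stays moved. The work goes in short steps, Python scripts to look and compute and a tool call to move; the robot and the scene stay as the last step left them, time stands still between calls to the robot, and variables do not carry over. Pictures are saved under pics/ and viewed, at most 10 in all, crops included, and the job is handed in when it is done.

Besides the shell and the picture viewer there is one more tool, called after ">>>" as a command line: name --argument value ..., lists and objects as JSON in quotes. carry_out: Moves the arm, as the interface text tells. Its arguments: {"type":"object","properties":{"deltas":{"type":"array"}},"required":["deltas"]}

```bash
mkdir -p pics; python3 - <<'E'
from cell import ctrl
import cv2
for n in("scene","top"):
    cv2.imwrite(f"pics/{n}0.png",ctrl.get_image(n)[:,:,::-1])
s=ctrl.read_state();print(s,ctrl.grip_depth)
for n in("scene","top"):
    c=ctrl.calibration(n);print(c)
E
```

```text
{'clock': 0.1, 'qpos': array([-1.38182882,  0.62924042,  0.03843159,  1.51825863, -0.02698049,
        0.99631714, -0.0200176 ]), 'qd': array([ 0.00085103, -0.00225999, -0.00021846, -0.00324861, -0.00039362,
        0.00031052, -0.00113693]), 'tau': array([ 4.18681957e-03, -5.64535797e+01,  1.23050887e+00, -1.93974727e+01,
        1.11547441e-02,  5.40095876e-03, -2.50169848e-06]), 'eef_pos': array([163.64046896, 628.48572732, 230.49237837]), 'tool_rot': array([-3.13988689e+00,  2.50846352e-05,  2.88682905e+00]), 'force': array([-0.13371105,  0.21172925, -0.61160766]), 'torque': array([ 0.03860048, -0.01592638, -0.02683978]), 'gripper_force': 0.0, 'width': 85.30442012677837} 18.700000000000003
{'mtx': array([[482.6813188 ,   0.        , 323.71284048],
       [  0.        , 482.6813188 , 237.84952447],
       [  0.        ,   0.        ,   1.        ]]), 'R': array([[ 0.0275637 ,  0.99953048, -0.01338121],
       [ 0.59171575, -0.02710372, -0.80569092],
       [-0.80567531,  0.01428996, -0.59218501]]), 't': array([  18.81100036, -249.20690229, 1792.9316718 ])}
{'mtx': array([[462.44128456,   0.        , 324.72713646],
       [  0.        , 462.44128456, 232.83922003],
       [  0.        ,   0.        ,   1.        ]]), 'R': array([[-0.02497444, -0.99949926,  0.01942929],
       [-0.99649369,  0.02333747, -0.08034736],
       [ 0.0798537 , -0.02136779, -0.99657755]]), 't': array([ -15.02121055,  544.03158719, 1282.99646103])}
```

View pics/scene0.png

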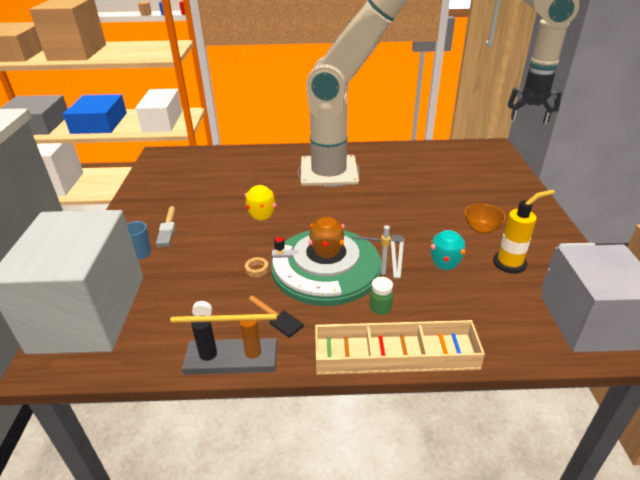

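View pics/top0.png

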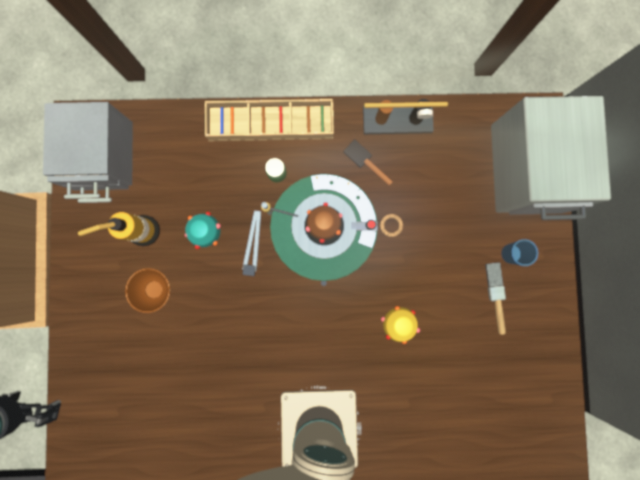

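Top view: globe candidates are amber (324,222), turquoise (202,230) and yellow (401,325). The amber one on the turntable is the one meant, because it stands in the middle of the disc. The knob with the red dot is at (371,225), and the white plate runs from it up to (315,180). I'll enlarge it to confirm.

```bash
cat > h.py <<'E'
from cell import ctrl
import cv2, numpy as np
def w2p(n,X):
    c=ctrl.calibration(n);p=c["mtx"]@(c["R"]@np.array(X,float)+c["t"]);return p[:2]/p[2]
def p2w(n,u,v,z):
    c=ctrl.calibration(n);d=c["R"].T@np.linalg.inv(c["mtx"])@[u,v,1];o=-c["R"].T@c["t"]
    return o+d*(z-o[2])/d[2]
E
python3 - <<'E'
from h import *
im=cv2.imread("pics/top0.png")
# green foot circle fit at z=30 via mask
hsv=cv2.cvtColor(im,cv2.COLOR_BGR2HSV)
g=cv2.inRange(hsv,(60,60,30),(90,255,200));g[:,:262]=0;g[:,400:]=0;g[:165]=0;g[300:]=0
ys,xs=np.nonzero(g);hull=cv2.convexHull(np.c_[xs,ys].astype(np.int32))[:,0]
P=np.array([p2w("top",u,v,30)[:2] for u,v in hull])
from scipy.optimize import least_squares
r=least_squares(lambda q:np.hypot(*(P-q[:2]).T)-152,[500,0],loss="soft_l1",f_scale=2);print("axis",r.x,np.round(r.fun,1))
red=cv2.inRange(hsv,(0,150,120),(6,255,255))|cv2.inRange(hsv,(172,150,120),(180,255,255))
m=np.zeros_like(red);m[215:235,362:380]=red[215:235,362:380]
ys,xs=np.nonzero(m);k=p2w("top",xs.mean(),ys.mean(),102);print("knob",xs.mean(),ys.mean(),k)
d=k[:2]-r.x;print(np.hypot(*d),np.arctan2(d[1],d[0]))
cv2.imwrite("pics/c1.png",cv2.resize(im[165:290,262:412],None,fx=4.6,fy=4.6,interpolation=cv2.INTER_CUBIC))
E
```

```text
axis [561.77721818 -27.22465885] [ -6.2  -5.8  -5.   -4.5  -3.9  -3.6  -3.4  -1.5  -1.4  -1.7  -2.   -1.5
  -0.4  -0.6  -0.2  -0.1  -1.   -1.4  -1.2  -1.2  -0.6  -2.3  -2.3  -2.2
  -3.   -3.5  -4.1  -5.   -5.8 -50.4 -50.6 -51.6 -52.1 -51.8]
knob 371.0 224.0 [ 557.78377529 -150.03050708  102.        ]
122.87076115815864 -1.6033032165763976
```

View pics/c1.png

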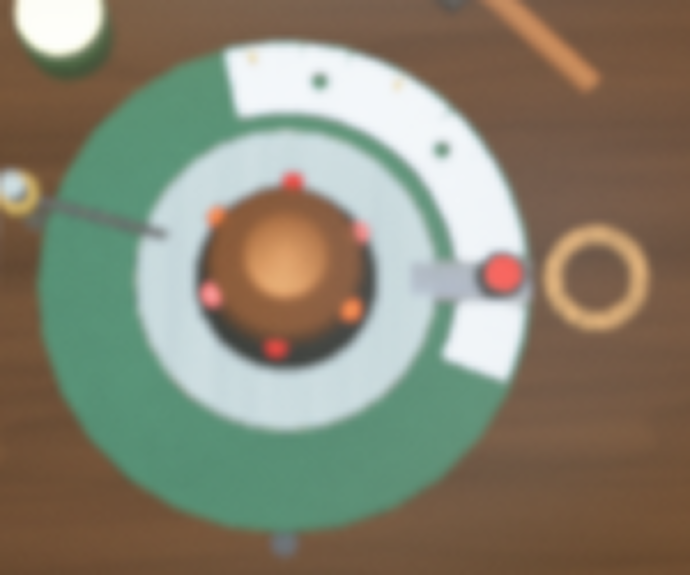

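Confirmed: the amber globe is in the middle, and the knob is at crop (502,274). The next hole is at crop (442,149) and the unwanted one at (320,81). The brass dots at (397,84) and (252,57) are not holes.

```bash
python3 - <<'E'
from h import *
def f(x,y,z): return p2w("top",262+(x+.5)/4.6-.5,165+(y+.5)/4.6-.5,z)
a1=f(284,286,30);a2=f(284.5,280,60);print(a1,a2)
a=(a1+a2)[:2]/2
for n,x,y,z in(("k",502,274,102),("h1",442,149,41),("h2",320,81,41)):
    p=f(x,y,z);d=p[:2]-a;print(n,p,np.hypot(*d),np.arctan2(d[1],d[0]))
c=ctrl.calibration("wrist");s=ctrl.read_state()
from scipy.spatial.transform import Rotation as Ro
R=Ro.from_euler("xyz",s["tool_rot"]).as_matrix();print(R.round(3))
print("cam in tool",R.T@(-c["R"].T@c["t"]-s["eef_pos"]), (c["R"]@R).round(2))
E
```

```text
[560.01594581 -24.56418604  30.        ] [560.79949531 -24.38794527  60.        ]
k [ 557.33558563 -149.3205397   102.        ] 124.88226740903757 -1.5953990581570892
h1 [ 640.55344893 -122.6718392    41.        ] 126.75073064677264 -0.8862652564567572
h2 [684.04983291 -49.42565623  41.        ] 126.13426979766551 -0.19911494410854147
[[-0.968  0.252 -0.   ]
 [ 0.252  0.968 -0.002]
 [-0.    -0.002 -1.   ]]
cam in tool [  71.89472709    1.72931813 -141.05636623] [[ 0.    1.    0.  ]
 [-0.96  0.   -0.28]
 [-0.28 -0.    0.96]]
```

>>> carry_out --deltas '[0,0,0,-0.036,-0.041,-0.003,-1,0,0,0,-0.036,-0.041,-0.003,-1,0,0,0,-0.036,-0.041,-0.003,-1,0,0,0,-0.036,-0.041,-0.003,-1,0,0,0,-0.036,-0.041,-0.003,-1,0,0,0,-0.036,-0.041,-0.003,-1,0,0,0,-0.036,-0.041,-0.003,-1,0,0,0,-0.036,-0.041,-0.003,-1,0,0,0,-0.036,-0.041,0,-1,0,0,0,-0.036,-0.041,0,-1,0,0,0,-0.036,-0.041,0,-1,0,0,0,-0.036,-0.041,0,-1]'

```text
clock: 1.6
eef_pos: [458.3, 42.5, 255.2]
tool_rot: [3.141, -0.0, 2.887]
force: [0.5, -0.2, 0.2]
width: 85.5
gripper_force: 0.0
```

>>> carry_out --deltas '[0,0,0,-0.036,-0.041,0,-1,0,0,0,-0.036,-0.041,0,-1,0,0,0,-0.036,-0.041,0,-1,0,0,0,-0.036,-0.041,0,-1,0,0,10.5,0,0,0,-1,0,0,10.5,0,0,0,-1,0,0,10.5,0,0,0,-1,0,0,10.5,0,0,0,-1,0,0,10.5,0,0,0,-1,0,0,10.5,0,0,0,-1,0,0,10.5,0,0,0,-1,0,0,10.5,0,0,0,-1]'

```text
clock: 3.1
eef_pos: [555.6, -150.7, 254.9]
tool_rot: [-3.141, -0.0, 1.415]
force: [-0.0, 1.0, -0.8]
width: 85.4
gripper_force: 0.0
```

>>> carry_out --deltas '[0,0,10.5,0,0,0,-1,0,0,10.5,0,0,0,-1,0,0,10.5,0,0,0,-1,0,0,10.5,0,0,0,-1,0,0,10.5,0,0,0,-1,0,0,10.5,0,0,0,-1,0,0,10.5,0,0,0,-1,0,0,9.5,0,0,0,-1,0,0,0,0,0,0,-1,0,0,0,0,0,0,-1]'

```text
clock: 4.35
eef_pos: [555.8, -150.8, 255.1]
tool_rot: [-3.141, 0.0, -0.025]
force: [-0.3, 0.6, -0.1]
width: 85.2
gripper_force: 0.0
```

Look from here with the wrist camera to check the knob position and the hole.

```bash
python3 - <<'E'
from h import *
c=ctrl.calibration("wrist");im=ctrl.get_image("wrist")[:,:,::-1]
cv2.imwrite("pics/w1.png",im)
print(c)
print("pred axis60",w2p("wrist",(560.4,-24.5,60)),"knob",w2p("wrist",(557.3,-149.3,102)),"h1",w2p("wrist",(640.5,-122.7,41)),"h2",w2p("wrist",(684,-49.4,41)))
E
```

```text
{'mtx': array([[367.86181973,   0.        , 316.59379915],
       [  0.        , 367.86181973, 240.84047114],
       [  0.        ,   0.        ,   1.        ]]), 'R': array([[-2.42080422e-02, -9.99706898e-01,  2.99443781e-04],
       [-9.59247913e-01,  2.33126711e-02,  2.81602486e-01],
       [-2.81526928e-01,  6.52980405e-03, -9.59531110e-01]]), 't': array([-135.76112039,  493.92626516,  557.70912644])}
pred axis60 [182.45937349 211.62506061] knob [316.58823232 222.11285415] h1 [285.3382815  119.04354635] h2 [200.22984203  69.49826128]
```

View pics/w1.png

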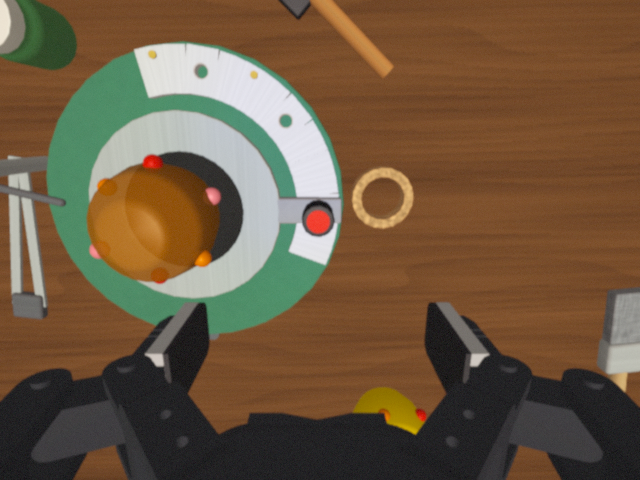

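The wrist view shows the red dot at (317.5,222), the next hole at (286,121) and the unwanted hole at (201,71). All three agree with the predictions.

```bash
python3 - <<'E'
from h import *
im=cv2.imread("pics/w1.png");hsv=cv2.cvtColor(im,cv2.COLOR_BGR2HSV)
def cen(m,x0,x1,y0,y1):
    ys,xs=np.nonzero(m[y0:y1,x0:x1]);return xs.mean()+x0,ys.mean()+y0,len(xs)
red=cv2.inRange(hsv,(0,150,120),(6,255,255))|cv2.inRange(hsv,(172,150,120),(180,255,255))
gr=cv2.inRange(hsv,(50,60,30),(95,255,220))
k=cen(red,300,335,205,240);h1=cen(gr,276,297,111,131);h2=cen(gr,191,212,61,81);print(k,h1,h2)
K=p2w("wrist",k[0],k[1],102);H1=p2w("wrist",h1[0],h1[1],38);H2=p2w("wrist",h2[0],h2[1],38);print(K,H1,H2)
# axis from three points on r=125
from scipy.optimize import least_squares
P=np.array([K,H1,H2])[:,:2];r=least_squares(lambda a:np.hypot(*(P-a).T)-125,[560,-25]);print(r.x,r.fun)
a=np.unwrap([np.arctan2(*(p-r.x)[::-1]) for p in P]);print(a,np.diff(a))
E
```

```text
(np.float64(317.8711217183771), np.float64(221.56801909307876), 419) (np.float64(285.5164835164835), np.float64(120.68131868131869), 91) (np.float64(202.03896103896105), np.float64(71.67532467532467), 77)
[ 557.73292434 -150.36421765  102.        ] [ 639.16611309 -122.55579551   38.        ] [682.65644522 -49.95608107  38.        ]
[560.17521196 -25.48473137] [-0.09663391  0.14932662 -0.09804061]
[-1.59035099 -0.88773149 -0.1972001 ] [0.7026195  0.69053139]
```

>>> carry_out --deltas '[0,0,0,0.002,-0.001,0.03,-1,0,0,0,0,0,0.04,-1,0,0,0,0,0,0.04,-1,0,0,0,0,0,0.03,-1,0,0,0,0,0,0.02,-1,0,0,0,0,0,0.015,-1,0,0,0,0,0,0.008,-1,0,0,0,0,0,0,-1,0,0,0,0,0,0,-1]'

```text
clock: 5.52
eef_pos: [558.4, -150.3, 73.0]
tool_rot: [3.141, -0.001, -0.028]
force: [0.2, 0.2, -0.0]
width: 85.5
gripper_force: 0.0
```

>>> carry_out --deltas '[0,0,0,0,0,0,0.1,0,0,0,0,0,0,0.1,0,0,0,0,0,0,0.1,0,0,0,0,0,0,0.1]'

```text
clock: 6.02
eef_pos: [557.9, -150.0, 72.4]
tool_rot: [-3.142, -0.0, -0.028]
force: [0.1, 0.6, 0.0]
width: 38.4
gripper_force: 0.0
```

>>> carry_out --deltas '[0,0,0,0,0,0,0.25,0,0,0,0,0,0,0.3,0,0,0,0,0,0,0.4,0,0,0,0,0,0,1,0,0,0,0,0,0,1,0,0,0,0,0,0,1]'

```text
clock: 6.78
eef_pos: [558.0, -151.8, 72.8]
tool_rot: [3.139, -0.001, -0.029]
force: [0.3, -5.4, 3.4]
width: 25.9
gripper_force: 58.8
```

>>> carry_out --deltas '[0,0,0,0,0,-0.002,1,0,0,0,0,0,-0.003,1,0,0,0,0,0,-0.003,1,0,0,0,0,0,-0.003,1,0,0,0,0,0,-0.003,1,0,0,0,0,0,0,1,0,0,0,0,0,0,1]'

```text
clock: 7.65
eef_pos: [557.6, -151.8, 85.5]
tool_rot: [3.138, 0.0, -0.029]
force: [1.2, -7.0, -8.0]
width: 26.0
gripper_force: 59.4
```

>>> carry_out --deltas '[0,0,-3.3,0,0,0,1,0,0,0,0.0125,0,0,1,0,0,-5.73,0,0,0,1,0,0,0,0.0125,0,0,1,0,0,-5.73,0,0,0,1,0,0,0,0.0125,0,0,1,0,0,-2.87,0,0,0,1,0,0,0,0,0,0,1,0,0,0,0,0,0,1]'

```text
clock: 8.78
eef_pos: [594.8, -146.9, 85.2]
tool_rot: [3.139, 0.001, 0.278]
force: [2.8, -7.0, -7.5]
width: 26.3
gripper_force: 60.1
```

>>> carry_out --deltas '[0,0,-2.87,0,0,0,1,0,0,0,0.0125,0,0,1,0,0,-5.73,0,0,0,1,0,0,0,0.0125,0,0,1,0,0,-4.3,0,0,0,1,0,0,0,0.0063,0,0,1,0,0,-1.43,0,0,0,1,0,0,0,0,0,0,1,0,0,0,0,0,0,1]'

```text
clock: 9.9
eef_pos: [623.9, -134.3, 85.2]
tool_rot: [3.139, 0.001, 0.529]
force: [3.1, -6.7, -7.8]
width: 26.4
gripper_force: 60.5
```

>>> carry_out --deltas '[0,0,0,0,0,0.0015,1,0,0,0,0,0,0.0015,1,0,0,0,0,0,0.001,1,0,0,0,0,0,0,1,0,0,0,0,0,0,1]'

```text
clock: 10.52
eef_pos: [623.9, -134.3, 81.3]
tool_rot: [3.139, 0.001, 0.529]
force: [2.8, -6.0, -6.1]
width: 26.4
gripper_force: 60.5
```

>>> carry_out --deltas '[0,0,0,0,0,0,0.2,0,0,0,0,0,0,0,0,0,0,0,0,0,-1,0,0,0,0,0,0,-1,0,0,0,0,0,0,-1,0,0,0,0,0,0,-1]'

```text
clock: 11.28
eef_pos: [623.6, -132.8, 82.3]
tool_rot: [-3.141, -0.0, 0.53]
force: [0.2, 0.4, 0.1]
width: 85.4
gripper_force: 0.0
```

```bash
python3 - <<'E'
from h import *
c=ctrl.calibration("wrist");im=ctrl.get_image("wrist")[:,:,::-1];s=ctrl.read_state()
cv2.imwrite("pics/w2.png",im)
print(s["qpos"],s["eef_pos"],s["tool_rot"])
hsv=cv2.cvtColor(np.ascontiguousarray(im),cv2.COLOR_BGR2HSV)
red=cv2.inRange(hsv,(0,150,120),(6,255,255))|cv2.inRange(hsv,(172,150,120),(180,255,255))
n,l,st,ce=cv2.connectedComponentsWithStats(red)
for i in range(1,n):
    if st[i,4]>60: print(st[i],ce[i],p2w("wrist",*ce[i],109.5))
print("h1 pred",w2p("wrist",(639.2,-122.6,41)))
E
```

```text
[-0.21876519  0.90453031  0.68727955  1.6852509  -0.74149271  0.83094755
 -0.23704984] [ 623.61066954 -132.84766144   82.27692964] [-3.14146361e+00  1.56853726e-05  5.29858261e-01]
[ 294  320   54   49 2054] [320.5842259  343.77604674] [ 624.96071994 -132.19586109  109.5       ]
h1 pred [317.15786634 241.71890013]
```

View pics/w2.png

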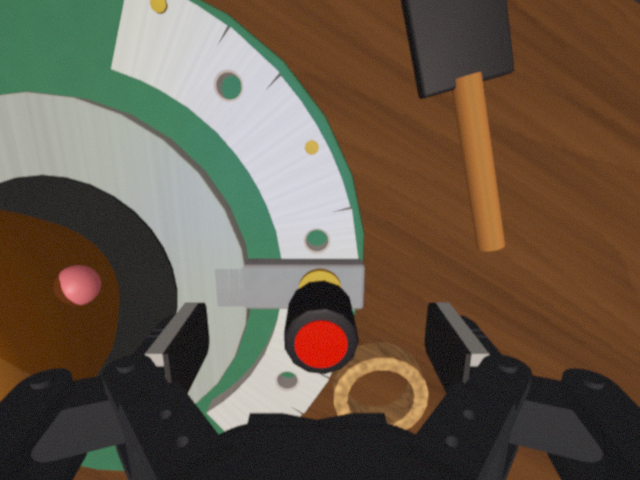

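The knob has sprung onto the plate with its arm at about 0.56 rad. The next hole is at (316,240), 18 mm ahead; the start hole is at (287,380) and the unwanted one at (229,85). I'll turn the fingers to straddle the knob along the tangent.

>>> carry_out --deltas '[0,0,10,0,0,0,-1,0,0,10,0,0,0,-1,0,0,10,0,0,0,-1,0,0,10,0,0,0,-1,0,0,10,0,0,0,-1,0,0,10,0,0,0,-1,0,0,10,0,0,0,-1,0,0,10,0,0,0,-1,0,0,10,0,0,0,-1,0,0,0,0,0,0.004,-1,0,0,0,0,0,0.004,-1]'

```text
clock: 12.7
eef_pos: [623.6, -132.7, 73.9]
tool_rot: [-3.142, 0.0, -1.038]
force: [-0.5, -0.1, -0.5]
width: 85.4
gripper_force: 0.0
```

>>> carry_out --deltas '[0,0,0,0,0,0,0,0,0,0,0,0,0,0.05,0,0,0,0,0,0,0.07,0,0,0,0,0,0,0.07]'

```text
clock: 13.2
eef_pos: [623.7, -132.9, 74.4]
tool_rot: [-3.141, -0.0, -1.041]
force: [0.2, -0.3, 0.7]
width: 40.2
gripper_force: 0.0
```

>>> carry_out --deltas '[0,0,-1,0,-0.002,0,0.07,0,0,-1,0,-0.002,0,0.07,0,0,-1,0,-0.002,0,0.07,0,0,-1,0,-0.002,0,0.07,0,0,-1,0,-0.001,0,0.07,0,0,0,0,-0.001,0,0.07,0,0,0,0,-0.001,0,0.07,0,0,0,0,0,0,0.07]'

```text
clock: 14.2
eef_pos: [630.5, -128.2, 74.2]
tool_rot: [3.138, 0.002, -0.955]
force: [-5.8, -2.3, 3.1]
width: 39.8
gripper_force: 2.9
```

>>> carry_out --deltas '[0,0,-1,0,-0.001,0,0.07,0,0,0,0,-0.001,0,0.07,0,0,-1,0,-0.001,0,0.07,0,0,0,0,0,0,0.07]'

```text
clock: 14.7
eef_pos: [633.1, -126.1, 74.2]
tool_rot: [3.138, 0.002, -0.92]
force: [-5.8, -1.0, 2.0]
width: 39.9
gripper_force: 2.5
```

>>> carry_out --deltas '[0,0,0,0,-0.001,0,0.07,0,0,-1,0,-0.001,0,0.07,0,0,0,0,0,0,0.07]'

```text
clock: 15.08
eef_pos: [634.4, -125.1, 74.1]
tool_rot: [3.138, 0.002, -0.902]
force: [-5.2, -0.9, 2.6]
width: 39.6
gripper_force: 2.9
```

>>> carry_out --deltas '[0,0,0,0,-0.001,0,0.07,0,0,0,0,-0.001,0,0.07,0,0,0,0,0,0,0.07]'

```text
clock: 15.45
eef_pos: [636.2, -124.0, 74.2]
tool_rot: [3.138, 0.002, -0.902]
force: [-5.6, -1.9, 1.8]
width: 39.2
gripper_force: 2.8
```

```bash
cat > k.py <<'E'
from h import *
im=np.ascontiguousarray(ctrl.get_image("wrist")[:,:,::-1])
import sys;cv2.imwrite(f"pics/{sys.argv[1]}.png",im)
hsv=cv2.cvtColor(im,cv2.COLOR_BGR2HSV)
red=cv2.inRange(hsv,(0,150,120),(6,255,255))|cv2.inRange(hsv,(172,150,120),(180,255,255))
n,l,st,ce=cv2.connectedComponentsWithStats(red)
for i in range(1,n):
    if st[i,4]>300:
        for z in(102,109.5):
            p=p2w("wrist",*ce[i],z);d=p[:2]-[560.2,-25.3];print(st[i],z,p,np.hypot(*d),np.arctan2(d[1],d[0])+1.59)
s=ctrl.read_state();print(s["eef_pos"],s["force"],s["width"])
E
python3 k.py w3
```

```text
[ 306  324   58   52 2342] 102 [ 630.61177771 -125.15465847  102.        ] 122.18335098746655 0.633372743081239
[ 306  324   58   52 2342] 109.5 [ 633.96971422 -128.6805362   109.5       ] 127.00199210863212 0.6389820602259099
[ 636.21953602 -124.06682498   74.17851647] [-6.19716975 -1.60217115  2.68910254] 39.91475639502895
```

>>> carry_out --deltas '[0,0,0,0,-0.001,0,0.07,0,0,-1,0,-0.001,0,0.07,0,0,0,0,-0.001,0,0.07,0,0,-1,0,-0.001,0,0.07,0,0,0,0,0,0,0.07]'

```text
clock: 16.12
eef_pos: [642.2, -119.8, 74.4]
tool_rot: [-3.141, -0.0, -0.865]
force: [-0.0, -0.0, -0.4]
width: 39.7
gripper_force: 0.0
```

>>> carry_out --deltas '[0,0,0,0,-0.001,0,0.07,0,0,0,0,0,0,0.07]'

```text
clock: 16.38
eef_pos: [642.6, -119.6, 74.4]
tool_rot: [-3.141, -0.0, -0.866]
force: [-1.1, -0.3, 0.0]
width: 40.0
gripper_force: 0.1
```

>>> carry_out --deltas '[0,0,-1,0,-0.001,0,0.07,0,0,0,0,0,0,0.07]'

```text
clock: 16.62
eef_pos: [643.1, -118.9, 74.3]
tool_rot: [-3.142, 0.0, -0.849]
force: [-0.7, -0.9, -0.2]
width: 39.7
gripper_force: 0.3
```

>>> carry_out --deltas '[0,0,0,0,-0.001,0,0.07,0,0,0,0,0,0,0.07]'

```text
clock: 16.88
eef_pos: [643.7, -118.5, 74.3]
tool_rot: [3.141, -0.0, -0.849]
force: [-0.8, -1.5, 1.1]
width: 39.7
gripper_force: 0.8
```

```bash
python3 k.py w4
```

```text
[ 306  315   55   49 2115] 102 [ 641.33635479 -122.76734618  102.        ] 126.81873536755165 0.7134183657901243
[ 306  315   55   49 2115] 109.5 [ 644.63285869 -125.92237742  109.5       ] 131.3536084917534 0.7173392167317458
[ 643.69645159 -118.52952282   74.32048309] [-0.46193951 -1.7980977   0.20185804] 39.47251622296132
```

View pics/w4.png

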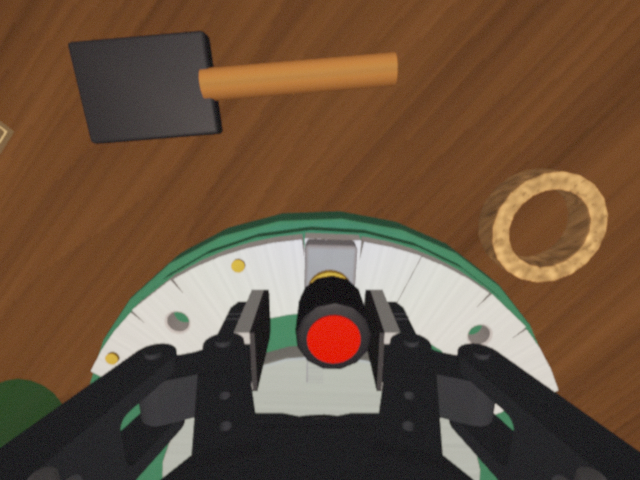

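The pin dropped about 7.4 mm and stopped at about 0.71 rad, between the unwanted hole (178,321) and the start hole (480,334). Now I'll back off, open and rise.

>>> carry_out --deltas '[0,0,0,0,0.002,0,0.07,0,0,0,0,0.002,0,0,0,0,0,0,0.002,0,-0.5,0,0,0,0,0,0,-1,0,0,0,0,0,0,-1,0,0,0,0,0,-0.01,-1,0,0,0,0,0,-0.03,-1,0,0,0,0,0,-0.04,-1,0,0,0,0,0,-0.04,-1,0,0,0,0,0,-0.04,-1,0,0,0,0,0,0,-1,0,0,0,0,0,0,-1]'

```text
clock: 18.42
eef_pos: [639.2, -121.8, 234.2]
tool_rot: [-3.141, 0.001, -0.849]
force: [-0.6, 0.1, -1.2]
width: 85.5
gripper_force: 0.0
```

```bash
python3 k.py w5; python3 - <<'E'
from h import *
cv2.imwrite("pics/top1.png",cv2.resize(ctrl.get_image("top")[165:290,262:412,::-1],None,fx=4.6,fy=4.6,interpolation=cv2.INTER_CUBIC))
im=ctrl.get_image("scene")[:,:,::-1];cv2.imwrite("pics/s1.png",cv2.resize(im[190:310,230:410],None,fx=4.4,fy=4.4,interpolation=cv2.INTER_CUBIC))
E
```

```text
[305 216  25  24 481] 102 [ 640.09316273 -121.94148425  102.        ] 125.38936928172316 0.7100122371413266
[305 216  25  24 481] 109.5 [ 641.3713719  -123.36913997  109.5       ] 127.30415480713754 0.7106053804122608
[ 638.90535997 -121.68447585  233.51527385] [-0.9453689   0.55405999 -0.14456708] 84.9194381967042
```

View pics/s1.png

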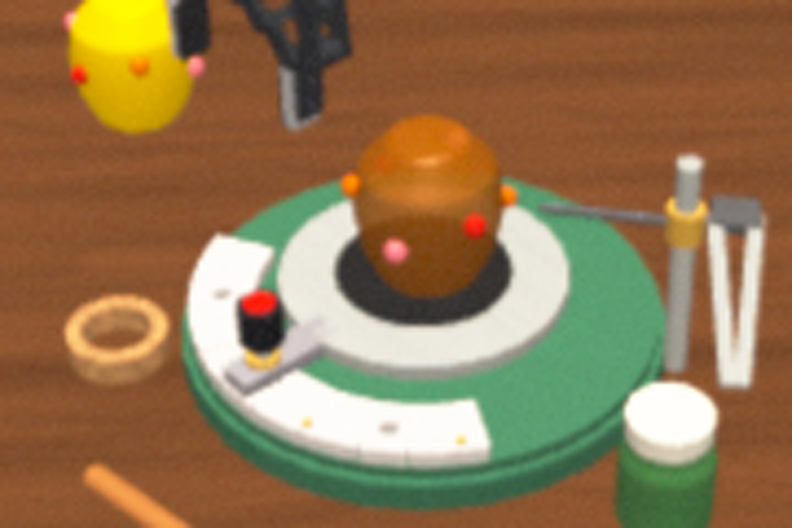

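View pics/w5.png

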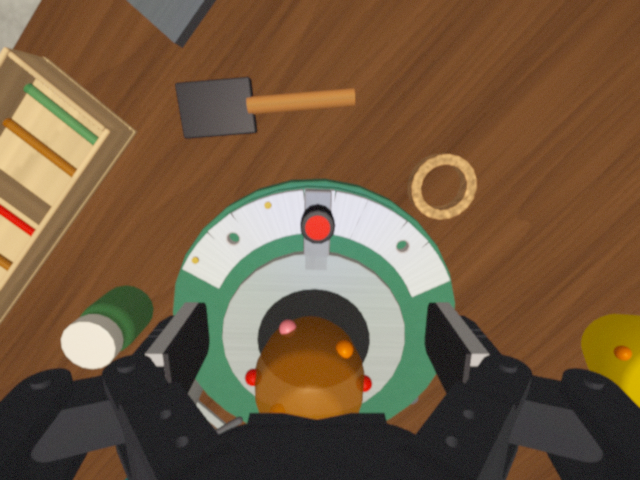

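The pin sits home: the knob fits a top height of 102 mm at radius 125 mm and about 0.71 rad. In the scene crop the globe stands upright in the middle at (428,205), and the gripper is clear.

```bash
python3 -c "
from cell import ctrl
print(ctrl.finish_job())"
```

```text
the job is handed in; nothing more can be done
None
```

The job is handed in: the turntable is one station on, the pin looks fully home in the next hole at about 0.71 rad, the globe is upright in the middle, and the gripper is clear. The judge gave no verdict.

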